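# Find the gauge leaf that fits the press screw

### The job

Find out which of the three thread-gauge leaves has the pitch of the press screw that lies under the two steel rails: try leaves from the rack between the rails, feeling gently along the thread without forcing them. Leave the one that drops fully home in the thread seated there upright, and have the other two standing in slots of the rack. Don't disturb the things standing around.

Things in the scene. Friction and masses are not known exactly. Their poses are not given: they have to be found in the camera images.
- stand: fixed wooden board 190 x 210 x 12 mm (own x, y, z) that carries three press screws parallel to own x, in rows at own y = -70 mm (the gauging row, under two rails), 0 and +70 mm (spares, no rails). Origin: centre of its underside, on the worktop. Crests of all screws are 57 mm, groove bottoms 51.5 mm, screw axes 36 mm above the worktop
- gauge_row (a point): middle of the gauging row, at groove-bottom height, 51.5 mm above the worktop; x along the screw. The leaf of the right pitch drops home, tips 51.5 mm above the worktop, where its teeth meet the grooves (play along the screw 1.7 to 2.2 mm either way). Anywhere else on the thread, and a wrong leaf everywhere, stops about 3 to 6 mm higher
- rails (a point): midway between the two round steel rails, x along them: each 8 mm thick, centres 75 mm above the worktop (tops 79) and 11.5 mm either side of the gauging row's middle, 15 mm clear between. They end in posts 36 mm wide, 86 mm high, inner faces 76 mm either way along x. A leaf goes down between them, long side along the screw
- rack: fixed wooden block 105 x 175 x 35 mm (own x, y, z). Origin: centre of its underside. Three slots at own y = -60, 0, +60 mm, each 85 mm along own x, 15 mm along own y, 27 mm deep (floor 8 mm above the worktop), 3 mm chamfers. Racked leaves stand teeth down on the slot floor, long side along own x
- leaf_red: loose gauge leaf with red grip, 70 g: upright plate 72 mm long (own x), 9 thick (y), 85 high (z), 7 round-ended teeth 10 mm apart pointing down, 6.5 mm long. Origin at the tooth tips, mid length. From 42 mm up it is a coloured grip 50 mm long; pinch that across its 9 mm, 60 to 70 mm above the tips. Starts teeth down in a rack slot; which one varies
- leaf_white: loose gauge leaf with white grip, 70 g: upright plate 72 mm long (own x), 9 thick (y), 85 high (z), 6 round-ended teeth 12 mm apart pointing down, 6.5 mm long. Origin at the tooth tips, mid length. From 42 mm up it is a coloured grip 50 mm long; pinch that across its 9 mm, 60 to 70 mm above the tips. Starts teeth down in a rack slot; which one varies
- leaf_black: loose gauge leaf with black grip, 70 g: upright plate 72 mm long (own x), 9 thick (y), 85 high (z), 5 round-ended teeth 14 mm apart pointing down, 6.5 mm long. Origin at the tooth tips, mid length. From 42 mm up it is a coloured grip 50 mm long; pinch that across its 9 mm, 60 to 70 mm above the tips. Starts teeth down in a rack slot; which one varies
- screw_1: steel press screw along own x, held in the stand, 42 mm over the crests, thread 144 mm long. Origin on its axis, mid length. One screw has 10, one 12, one 14 mm pitch; which is not told, nor where its crests lie along the axis (both must be felt). Thread grooves 5.5 mm deep. Which screw lies in the gauging row varies
- screw_2: steel press screw along own x, held in the stand, 42 mm over the crests, thread 144 mm long. Origin on its axis, mid length. One screw has 10, one 12, one 14 mm pitch; which is not told, nor where its crests lie along the axis (both must be felt). Thread grooves 5.5 mm deep. Which screw lies in the gauging row varies
- screw_3: steel press screw along own x, held in the stand, 42 mm over the crests, thread 144 mm long. Origin on its axis, mid length. One screw has 10, one 12, one 14 mm pitch; which is not told, nor where its crests lie along the axis (both must be felt). Thread grooves 5.5 mm deep. Which screw lies in the gauging row varies
- egg_cup: plated egg cup, 46 mm across, 60 mm high. Bystander, leave it where it stands. Origin at the centre of its foot
- shot_glass: shot glass, 48 mm across, 61 mm high. Bystander, leave it where it stands. Origin at the centre of its foot
- polish_tin: round polish tin, 67 mm across, 44 mm high. Bystander, leave it where it stands. Origin at the centre of its foot
- pepper_mill: dark wooden pepper mill, 58 mm across, 170 mm high. Bystander, leave it where it stands. Origin at the centre of its foot

How it is judged (in metres and radians):
At the end, for the whole second after the job is handed in: One leaf stands released in the gauged screw's thread: tips 48-54 mm above the worktop (home 51.5), mid within 38 mm along and 8 mm across the row, lean < 0.2 rad, along the screw within 0.1 rad. The other two stand in rack slots, tips below 16 mm, lean < 0.35 rad. Leaves at rest (((z of leaf_red in the frame of stand between 0.048 and 0.054 m and x of leaf_red in the frame of stand between -0.038 and 0.038 m and y of leaf_red in the frame of stand between -0.078 and -0.062 m and angle between leaf_red's own z axis and vertical below 0.2 rad and angle between the x axis of leaf_red and the x axis of stand, either way round below 0.1 rad and height (world z) of each of leaf_white, leaf_black below 0.016 m and angle between each of leaf_white, leaf_black's own z axis and vertical below 0.35 rad and x of leaf_white in the frame of rack between -0.03 and 0.03 m and y of leaf_white in the frame of rack between -0.08 and 0.08 m and x of leaf_black in the frame of rack between -0.03 and 0.03 m and y of leaf_black in the frame of rack between -0.08 and 0.08 m) or (z of leaf_white in the frame of stand between 0.048 and 0.054 m and x of leaf_white in the frame of stand between -0.038 and 0.038 m and y of leaf_white in the frame of stand between -0.078 and -0.062 m and angle between leaf_white's own z axis and vertical below 0.2 rad and angle between the x axis of leaf_white and the x axis of stand, either way round below 0.1 rad and height (world z) of each of leaf_red, leaf_black below 0.016 m and angle between each of leaf_red, leaf_black's own z axis and vertical below 0.35 rad and x of leaf_red in the frame of rack between -0.03 and 0.03 m and y of leaf_red in the frame of rack between -0.08 and 0.08 m and x of leaf_black in the frame of rack between -0.03 and 0.03 m and y of leaf_black in the frame of rack between -0.08 and 0.08 m) or (z of leaf_black in the frame of stand between 0.048 and 0.054 m and x of leaf_black in the frame of stand between -0.038 and 0.038 m and y of leaf_black in the frame of stand between -0.078 and -0.062 m and angle between leaf_black's own z axis and vertical below 0.2 rad and angle between the x axis of leaf_black and the x axis of stand, either way round below 0.1 rad and height (world z) of each of leaf_red, leaf_white below 0.016 m and angle between each of leaf_red, leaf_white's own z axis and vertical below 0.35 rad and x of leaf_red in the frame of rack between -0.03 and 0.03 m and y of leaf_red in the frame of rack between -0.08 and 0.08 m and x of leaf_white in the frame of rack between -0.03 and 0.03 m and y of leaf_white in the frame of rack between -0.08 and 0.08 m)) and linear speed of each of leaf_red, leaf_white, leaf_black below 0.02 m/s); the robot touches nothing.
It fails at once if a leaf is pressed on any press screw with more than 45 N (contact force between any of leaf_red, leaf_white, leaf_black and screw_1 above 45 N or contact force between any of leaf_red, leaf_white, leaf_black and screw_2 above 45 N or contact force between any of leaf_red, leaf_white, leaf_black and screw_3 above 45 N).
It fails at once if the egg cup, shot glass, polish tin or pepper mill is moved by more than 30 mm or tipped (distance of any of egg_cup, shot_glass, polish_tin, pepper_mill from where it was at the start of the episode above 0.03 m or angle between any of egg_cup, shot_glass, polish_tin, pepper_mill's own z axis and vertical above 0.5 rad).
It also fails if it takes over 72 s, if anything falls off the work surface, if the arm or the gripper's body presses on something with over 40 N, if the wrist force passes 120 N, or if a joint passes its speed limit or range.

### The arm

A 6-joint arm with a two-finger parallel gripper is mounted at the origin on a cart in front of the work surface, level with it; the furniture and walls round the work are solid. World frame = base frame: x ahead of the robot, y to its left, z up, the work surface at z = 0. Lengths are in m, angles in degrees, forces in N, time in s.
With the tool pointing down it reaches from about 0.35 to 0.875 m from the base axis. Payload 4.2 kg.
Tool frame: the origin (TCP) lies midway between the tips of the shut fingers; the grasp point (between the pads) lies 19 mm behind it; y points along the fingers, x is the direction in which the jaws open and shut, and the axes are right-handed (so a half turn about y gives the same grasp; the last joint's range is limited). The gripper opens to 87 mm and grips with 3 to 60 N. Pads are 19 mm wide; open, the fingers measure 117 mm over their backs; the gripper's body (75 mm by 190 mm) begins 51 mm behind the grasp point.
Start: joints at [89.416, 22.042, 0.453, 0, -68.411, -14.817], TCP at [0.166, 0.603, 0.223] pointing down, gripper open.
Joint ranges: [-179.83, 179.83], [-69.29, 118.12], [-61.27, 80.66], [-181.25, 117.63], [-171.15, -9.14], [-177.46, 177.46]. Speed limits (degrees/s): [159.86, 159.86, 180, 180, 180, 180].

### API

Orientations are given as a 3x3 rotation matrix whose columns are the frame's x, y, z axes.
In Python, from station import * gives the robot as it stands.
- The arm moves only by the tool jog_arm, never from a script. Its argument "series" is a list of rows, each a list of 3 entries, a list of its own where there are three numbers: the shift along the tool's x, y, z in m, then the turn, a rotation vector about the tool's x, y, z in degrees, then the finger opening in m, from 0 to 0.087. A call has 1 to 10 rows; each row shifts and turns the commanded pose from where the row before left it, along the tool's axes as they then stand; what a row does not reach is not made up. A row lasts 1/8 s, in which the tool goes at most 62.5 mm and 10.7 degrees, less where a joint would pass 70% of its speed; a pose out of reach is approached as far as the arm can. A call is refused whole if a number of a shift passes 0.0625 or a number of a turn 10.7, either way. A call with a gripper value outside its range is refused whole. The fingers move at their own pace and stop on an object; the grip force is fixed at half the most. Time passes only in rows, so rows that do not move let the fingers close. It gives the time, the measured TCP pose, the force and the opening at its end, in the units of the state.
- sense(): the state, without advancing time (a new reading comes with each control period).
- capture(name): name is "side" or "top" or "wrist"; returns the picture (384x512x3 uint8, red, green, blue); there is no depth.
- camera_info(name): a dict with "fx", "fy", "cx", "cy" (pixels), "rvec" (rotation vector, rad) and "tvec" (3), from world to camera coordinates, as OpenCV has them. Camera axes: x right, y down, z forward; pixel columns grow to the right and rows downward; lengths in m; the calibration is good to about 2 mm. A picture is of the moment at which its call begins: read the wrist's pose just before it. camera_info takes no time and is no camera call; for the wrist camera it gives the pose at the moment of the call.
- finish_job(): hands the job in, once; it reports no verdict.
The state is a dict: "time_s": time; "joints": joint angles; "joint_velocities": joint speeds; "effort": joint torques, N m; "tcp_pos": TCP position; "ee_rot": TCP orientation; "wrist_force": force on the tool from outside, world axes, zero at the start; "moment": the same for the moment, N m; "gripper_width": opening from 0.0 (shut) to 1.0 (fully open).
Only numpy, scipy, OpenCV 4.12 (cv2) and the standard library are available. Lean on these libraries where they do the work, as an engineer would, in place of code of your own. Each camera call takes 0.05 s, during which the arm holds its last target. There are 200 camera calls.

## Working session

There is one attempt and no reset: what is moved stays moved. The work goes in short steps, Python scripts to look and compute and a tool call to move; the robot and the scene stay as the last step left them, time stands still between calls to the robot, and variables do not carry over. Pictures are saved under pics/ and viewed, about 8 in all and at most 12, crops included, and the job is handed in when it is done.

Besides the shell and the picture viewer there is one more tool, called after "Emit:" by a JSON object that holds its "method" and its "body". jog_arm: Moves the arm, as the interface text tells. Its arguments: {"type":"object","properties":{"series":{"type":"array","items":{"type":"array"}}},"required":["series"]}

```bash
mkdir -p pics; ls
python3 - <<'E'
from station import *
import cv2,numpy as np
s=sense(); print({k:np.round(v,3).tolist() for k,v in s.items()})
for n in("top","side","wrist"):
    c=camera_info(n); print(n,{k:np.round(v,3).tolist() for k,v in c.items()})
    im=capture(n); cv2.imwrite(f"pics/{n}0.png",im[:,:,::-1])
a=cv2.imread("pics/top0.png");b=cv2.imread("pics/side0.png")
cv2.imwrite("pics/topbig.png",cv2.resize(a,(800,600),interpolation=cv2.INTER_CUBIC))
E
```

```text
pics
{'time_s': 0.0, 'joints': [89.414, 22.093, 0.377, -0.029, -68.412, -14.815], 'joint_velocities': [0.076, -0.03, 0.03, 0.008, -0.05, 0.085], 'effort': [0.0, -39.067, 18.741, 4.22, 0.011, -0.0], 'tcp_pos': [0.166, 0.602, 0.221], 'ee_rot': [[-0.266, -0.0, 0.964], [-0.964, -0.002, -0.266], [0.002, -1.0, 0.0]], 'wrist_force': [-0.255, 0.246, -0.164], 'moment': [0.01, 0.044, -0.037], 'gripper_width': 1.0}
top {'fx': 400.991, 'fy': 400.991, 'cx': 252.761, 'cy': 190.033, 'rvec': [2.193, -2.194, 0.094], 'tvec': [0.007, 0.472, 1.311]}
side {'fx': 479.662, 'fy': 479.662, 'cx': 259.854, 'cy': 189.541, 'rvec': [1.844, -1.101, 0.652], 'tvec': [-0.193, 0.272, 1.189]}
wrist {'fx': 289.665, 'fy': 289.665, 'cx': 257.107, 'cy': 190.225, 'rvec': [-1.783, 2.343, 0.34], 'tvec': [0.624, -0.036, 0.392]}
```

View top.

View pics/topbig.png

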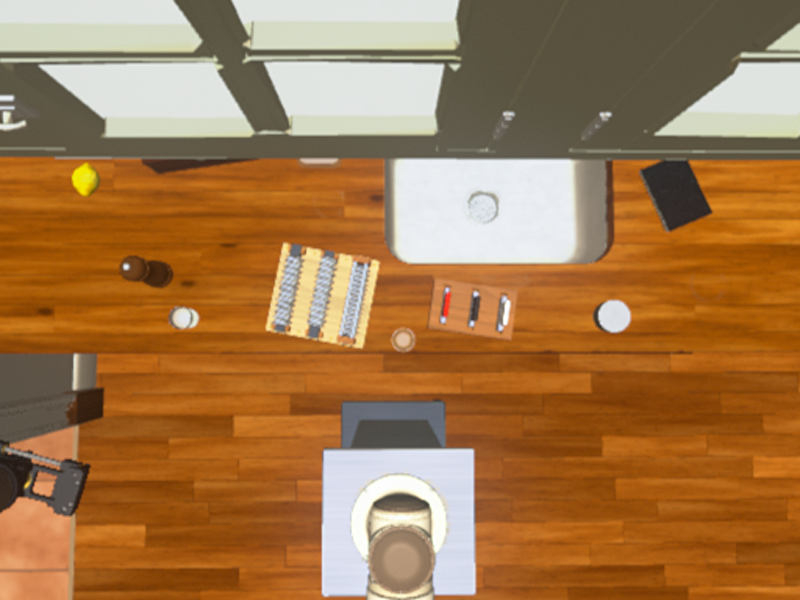

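View pics/side0.png

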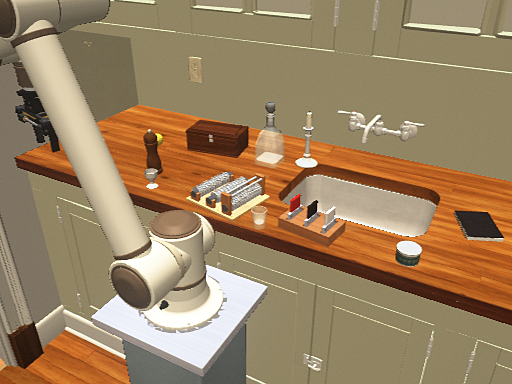

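```bash
cat > h.py <<'E'
from station import *
import cv2,numpy as np
def cam(n):
    c=camera_info(n); K=np.array([[c['fx'],0,c['cx']],[0,c['fy'],c['cy']],[0,0,1.]])
    R,_=cv2.Rodrigues(np.array(c['rvec'],float)); return K,R,np.array(c['tvec'],float)
def ray(C,uv,z):
    K,R,t=C; uv=np.atleast_2d(np.array(uv,float))
    d=(np.linalg.inv(K)@np.c_[uv,np.ones(len(uv))].T).T@R; o=-R.T@t
    return o+d*((z-o[2])/d[:,2])[:,None]
def proj(C,P):
    K,R,t=C; q=(K@(R@np.atleast_2d(P).T+t[:,None])).T; return q[:,:2]/q[:,2:]
def blob(m,k=1):
    n,l,s,c=cv2.connectedComponentsWithStats(m.astype(np.uint8)); i=np.argsort(-s[1:,4])[:k]+1
    return [(l==j) for j in i]
def rect(m):
    ys,xs=np.nonzero(m); return cv2.boxPoints(cv2.minAreaRect(np.c_[xs,ys].astype(np.float32)))
E
python3 - <<'E'
from h import *
C=cam('top'); im=cv2.imread('pics/top0.png'); hsv=cv2.cvtColor(im,cv2.COLOR_BGR2HSV)
for p in[(180,160),(182,182),(190,215),(300,182),(284,215),(150,200)]: print(p,hsv[p[1],p[0]])
crop=im[145:235,160:345]; cv2.imwrite('pics/crop0.png',cv2.resize(crop,None,fx=4.3,fy=4.3,interpolation=cv2.INTER_CUBIC))
K,R,t=C; print('top cam at',-R.T@t)
K,R,t=cam('wrist'); print('wrist cam at',-R.T@t,'fwd',R[2],'right',R[0])
E
```

```text
(180, 160) [ 18 107 235]
(182, 182) [108  16 191]
(190, 215) [ 17 155 206]
(300, 182) [ 13 150 201]
(284, 215) [ 14 216 169]
(150, 200) [ 14 231 170]
top cam at [0.38034736 0.02803276 1.34046683]
wrist cam at [0.24140294 0.58224164 0.38435742] fwd [-0.27660098  0.07355655 -0.95816561] right [-0.26567944 -0.96405768  0.00268684]
```

View pics/crop0.png

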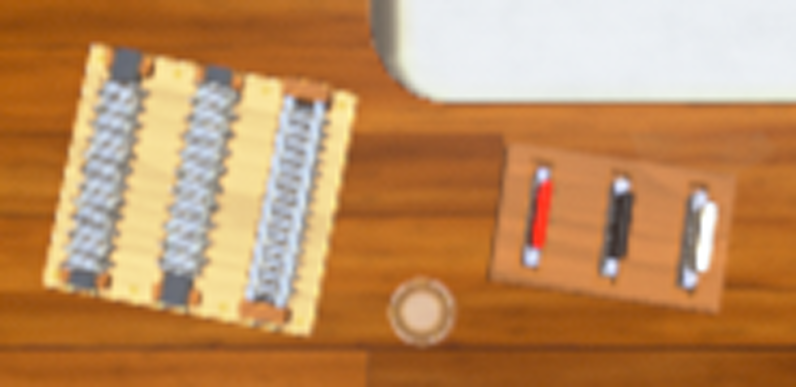

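Run:
```python
from h import *
C=cam('top'); f=lambda L:np.array(L,float)/4.3+[160,145]-0.4
S=ray(C,f([(93,44),(357,95),(310,335),(44,287)]),.012); Rk=ray(C,f([(507,143),(735,178),(717,312),(490,280)]),.035)
for n,Q in(('stand',S),('rack',Rk)):
    c=Q.mean(0); ex=(Q[0]+Q[1]-Q[2]-Q[3])[:2]; ey=(Q[0]+Q[3]-Q[1]-Q[2])[:2]
    print(n,c.round(4),np.linalg.norm(ex)/2,np.linalg.norm(ey)/2,np.degrees(np.arctan2(ex[1],ex[0])),np.degrees(np.arctan2(-ey[0],ey[1])))
print(ray(C,f([(540,208),(620,223),(705,236)]),.09))
print('posts',ray(C,f([(307,92),(266,312)]),.086))
print('egg',ray(C,f([(421,312)]),.05), 'top px',)
b=lambda L:np.array(L,float)*.64
print('glass,mill(top)',ray(C,b([(183,318)]),.05),ray(C,b([(132,268)]),.17),ray(C,b([(160,275)]),.02),'tin',ray(C,b([(613,316)]),.04))
s=sense();R=s['ee_rot'];print(np.degrees(np.arctan2(R[1][2],R[0][2])))
```

```text
stand [0.4771 0.1606 0.012 ] 0.1901002972958434 0.2078213807466049 -10.812763665600999 -10.614805287868558
rack [ 0.4461 -0.1537  0.035 ] 0.10401240817417996 0.17478392936313314 -7.908626084076659 -8.401121194057456
[[ 0.4580103  -0.09344092  0.09      ]
 [ 0.44706478 -0.15166816  0.09      ]
 [ 0.43757153 -0.2135808   0.09      ]]
posts [[0.54333469 0.07634769 0.086     ]
 [0.38273799 0.10563324 0.086     ]]
egg [[ 0.38267791 -0.0077878   0.05      ]] top px
glass,mill(top) [[0.42674218 0.44172781 0.05      ]] [[0.51580686 0.50001333 0.17      ]] [[0.51838753 0.50152388 0.02      ]] tin [[ 0.43076755 -0.44814193  0.04      ]]
-15.410986497360105
```

Emit:
{"method": "jog_arm", "body": {"series": [[[0.042,-0.003,0.04],[0,0,0],0.035],[[0.042,-0.003,0.04],[0,0,0],0.035],[[0.042,-0.003,0.04],[0,0,0],0.035],[[0.042,-0.003,0.04],[0,0,0],0.035],[[0.042,-0.003,0.04],[0,0,0],0.035],[[0.042,-0.003,0.04],[0,0,0],0.035],[[0.042,-0.003,0.04],[0,0,0],0.035],[[0.042,-0.003,0.04],[0,0,0],0.035],[[0.042,-0.003,0.04],[0,0,0],0.035],[[0.042,-0.003,0.04],[0,-4.7,0],0.035]]}}

```text
time_s: 1.4
tcp_pos: [0.4405, 0.0896, 0.2528]
ee_rot: [[-0.183, 0.0, 0.983], [-0.983, 0.0, -0.183], [-0.0, -1.0, 0.0]]
wrist_force: [0.5, 1.4, -0.2]
gripper_width: 0.402
```

Run:
```python
from h import *
C=cam('wrist'); np.save('w1.npy',np.array([*C],dtype=object),allow_pickle=True)
im=capture('wrist')[:,:,::-1]; cv2.imwrite('pics/w1.png',im)
print(sense()['tcp_pos'])
for n,p in(('rowL',[.463-.07*.98,.091+.07*.186,.0515]),('mid',[.4635,.0915,.0515])): print(n,proj(C,[p]))
```

```text
Traceback (most recent call last):
ValueError: could not broadcast input array from shape (3,3) into shape (3,)
```

```bash
cat >> h.py <<'E'
import pickle
def shot(n,name):
    C=cam(n); im=np.ascontiguousarray(capture(n)[:,:,::-1]); cv2.imwrite(f'pics/{name}.png',im); pickle.dump(C,open(f'{name}.pkl','wb')); return C,im
def load(name): return pickle.load(open(f'{name}.pkl','rb')),cv2.imread(f'pics/{name}.png')
E
python3 - <<'E'
from h import *
C,im=shot('wrist','w1')
print(sense()['tcp_pos'],proj(C,[[.4635,.0915,.0515]]))
E
```

```text
[0.44246658 0.08506378 0.2529888 ] [[252.58917009 150.05357217]]
```

View pics/w1.png

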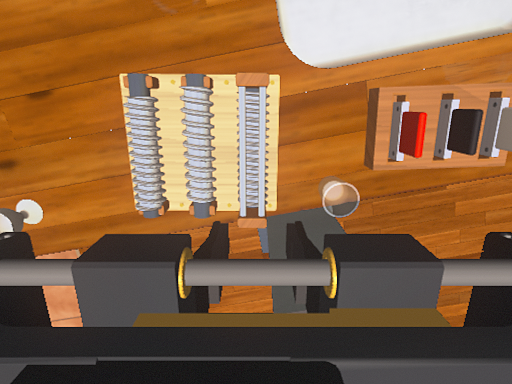

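```bash
cat >> h.py <<'E'
def patch(C,im,c,yaw,z,L=.18,W=.06,r=.0005):
    a=np.radians(yaw); xs=np.arange(-L/2,L/2,r); ys=np.arange(-W/2,W/2,r)
    X,Y=np.meshgrid(xs,ys,indexing='ij'); P=np.c_[(c[0]+X*np.cos(a)-Y*np.sin(a)).ravel(),(c[1]+X*np.sin(a)+Y*np.cos(a)).ravel(),np.full(X.size,z)]
    uv=proj(C,P).astype(np.float32).reshape(*X.shape,2); return xs,ys,cv2.remap(im,uv,None,cv2.INTER_CUBIC)
E
python3 - <<'E'
from h import *
C,im=load('w1')
c=[.4635,.0915]; g=cv2.cvtColor(im,cv2.COLOR_BGR2GRAY)
xs,ys,p=patch(C,im,c,-10.7,.079)
xs,ys,q=patch(C,im,c,-10.7,.057)
out=np.hstack([p,q])[::-1,:]; cv2.imwrite('pics/p1.png',cv2.resize(out,None,fx=1.6,fy=1.6))
xs,ys,pg=patch(C,g,c,-10.7,.079)
for lo,hi in((-.065,-.02),(-.02,.02),(.02,.065)):
    m=pg[(xs>lo)&(xs<hi)].mean(0); print(' '.join(f'{v:.0f}' for v in m[::2]))
xs,ys,qg=patch(C,g,c,-10.7,.057); s=qg[:,(abs(ys)<.004)].mean(1); k=abs(xs)<.066; s=s[k]-np.polyval(np.polyfit(xs[k],s[k],3),xs[k])
x=xs[k]; w=np.hanning(len(x))
for P in np.arange(8,16.1,.5): print(P,round(abs((s*w*np.exp(2j*np.pi*x/P*1e3)).sum()),0),end='; ')
E
```

```text
111 179 217 221 216 215 215 214 213 213 215 210 190 168 136 134 186 214 212 206 206 212 212 178 165 170 174 171 171 171 172 173 174 176 177 179 183 161 151 189 214 213 207 207 214 209 174 160 188 217 220 218 218 218 218 218 217 216 215 215
119 185 214 214 210 210 211 210 210 211 213 206 189 176 171 166 192 212 212 206 208 213 206 187 175 172 170 169 169 169 169 171 173 176 179 181 186 156 158 195 217 212 207 208 219 197 163 162 194 210 213 211 210 210 211 211 211 211 211 211
121 202 222 219 217 217 217 217 217 218 219 210 191 186 164 164 197 216 209 205 207 217 192 170 173 179 175 174 176 175 175 175 177 179 181 183 181 161 165 198 214 211 206 208 212 201 190 187 206 217 218 217 216 217 217 216 216 217 216 216
8.0 103.0; 8.5 123.0; 9.0 791.0; 9.5 1721.0; 10.0 1802.0; 10.5 1138.0; 11.0 487.0; 11.5 200.0; 12.0 167.0; 12.5 171.0; 13.0 131.0; 13.5 66.0; 14.0 67.0; 14.5 115.0; 15.0 145.0; 15.5 151.0; 16.0 139.0;
```

View pics/p1.png

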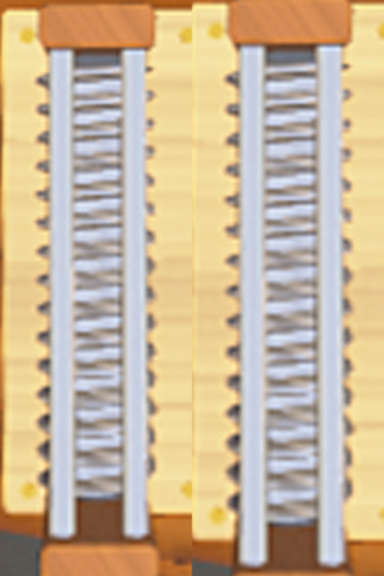

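Emit:
{"method": "jog_arm", "body": {"series": [[[0.035,0,0.009],[0,0,0],0.035],[[0.035,0.009,0.009],[0,0,0],0.035],[[0.035,0.009,0.009],[0,0,0],0.035],[[0.035,0.009,0.009],[0,0,0],0.035],[[0.034,0.009,0.009],[0,-2.3,0],0.035],[[0,0,0],[0,0,0],0.035],[[0,0,0],[0,0,0],0.035]]}}

```text
time_s: 2.33
tcp_pos: [0.4519, -0.0878, 0.2165]
ee_rot: [[-0.147, -0.0, 0.989], [-0.989, 0.0, -0.147], [-0.0, -1.0, -0.0]]
wrist_force: [0.7, 0.1, -0.7]
gripper_width: 0.402
```

Run:
```python
from h import *
C,im=shot('wrist','w2'); s=sense(); print(s['tcp_pos'],s['ee_rot'],proj(C,[np.array(s['tcp_pos'])]))
```

```text
[ 0.45206426 -0.08750221  0.21675576] [[-1.45761551e-01  4.22907801e-04  9.89319661e-01]
 [-9.89319741e-01  8.43231734e-05 -1.45761599e-01]
 [-1.45066291e-04 -9.99999907e-01  4.06099959e-04]] [[257.41101794 236.3358009 ]]
```

View pics/w2.png

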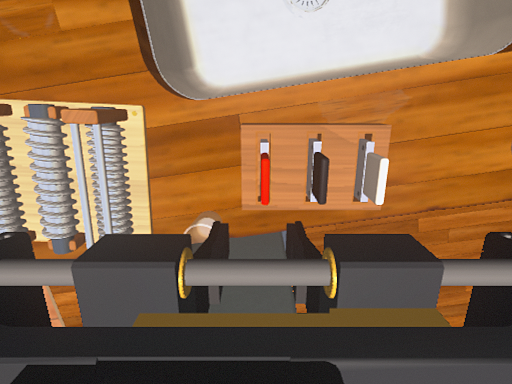

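Run:
```python
from h import *
C,im=load('w2'); h=cv2.cvtColor(im,cv2.COLOR_BGR2HSV)
m=((h[...,0]<6)|(h[...,0]>174))&(h[...,1]>180)&(h[...,2]>90); m=blob(m)[0]
ys,xs=np.nonzero(m); print(xs.min(),xs.max(),ys.min(),ys.max())
for r in(165,180,195,ys.max()-1):
    a=xs[ys==r]; print(r,a.min(),a.max(),ray(C,[[a.min()-.5,r],[a.max()+.5,r]],.093).round(4).tolist())
# rack corners
print(ray(C,[(242,125),(391,125),(384,209),(242,209)],.035).round(4), ray(C,[(242,125),(391,125),(384,209),(242,209)],.035).mean(0))
```

```text
261 269 153 204
165 261 268 [[0.4704, -0.0936, 0.093], [0.4692, -0.1016, 0.093]]
180 261 268 [[0.455, -0.0914, 0.093], [0.4538, -0.0994, 0.093]]
195 261 268 [[0.4391, -0.0891, 0.093], [0.4379, -0.0973, 0.093]]
203 262 267 [[0.4303, -0.0888, 0.093], [0.4293, -0.095, 0.093]]
[[ 0.5084 -0.0781  0.035 ]
 [ 0.483  -0.2494  0.035 ]
 [ 0.3794 -0.239   0.035 ]
 [ 0.4058 -0.0613  0.035 ]] [ 0.44415398 -0.15696445  0.035     ]
```

Emit:
{"method": "jog_arm", "body": {"series": [[[0.0076,0.04,0.003],[0,0,0],0.035],[[0,0.041,0],[0,0,0],0.035],[[0,0.041,0],[0,0,0],0.035],[[0,0.04,0],[0,0,0],0.035],[[0,0,0],[0,0,0],0.035],[[0,0,0],[0,0,0],0.035]]}}

```text
time_s: 3.12
tcp_pos: [0.4553, -0.0953, 0.056]
ee_rot: [[-0.145, 0.003, 0.989], [-0.99, -0.0, -0.145], [-0.0, -1.0, 0.003]]
wrist_force: [0.7, -0.3, 0.8]
gripper_width: 0.403
```

Emit:
{"method": "jog_arm", "body": {"series": [[[0,0,0],[0,0,0],0.0],[[0,0,0],[0,0,0],0.0],[[0,0,0],[0,0,0],0.0],[[0,0,0],[0,0,0],0.0],[[0,0,0],[0,0,0],0.0]]}}

```text
time_s: 3.75
tcp_pos: [0.4541, -0.0958, 0.055]
ee_rot: [[-0.146, 0.001, 0.989], [-0.989, -0.0, -0.146], [-0.0, -1.0, 0.001]]
wrist_force: [-0.7, 1.6, 4.4]
gripper_width: 0.1
```

Emit:
{"method": "jog_arm", "body": {"series": [[[0,-0.02,0],[0,0,0],0.0],[[0,-0.04,0],[0,0,0],0.0],[[0,-0.04,0],[0,0,0],0.0],[[-0.037,0,-0.0036],[0,0,0],0.0],[[-0.038,0,-0.0036],[0,0,0],0.0],[[-0.038,0,-0.0036],[0,0,0],0.0],[[-0.037,0,-0.0036],[0,0,0],0.0],[[-0.037,0,-0.0036],[0,2.3,0],0.0],[[0,0,0],[0,0,0],0.0],[[0,0,0],[0,0,0],0.0]]}}

```text
time_s: 5.0
tcp_pos: [0.4628, 0.0913, 0.154]
ee_rot: [[-0.185, -0.001, 0.983], [-0.983, -0.001, -0.185], [0.001, -1.0, -0.001]]
wrist_force: [0.4, -0.6, -1.1]
gripper_width: 0.101
```

Run:
```python
from h import *
C,im=shot('wrist','w3'); s=sense(); print(np.round(s['tcp_pos'],4),np.round(s['ee_rot'],4),s['wrist_force'],s['gripper_width'])
cv2.imwrite('pics/w3c.png',cv2.resize(im[40:260,140:380],None,fx=2.5,fy=2.5,interpolation=cv2.INTER_CUBIC))
```

```text
[0.4628 0.091  0.1542] [[-1.862e-01 -1.100e-03  9.825e-01]
 [-9.825e-01 -5.000e-04 -1.862e-01]
 [ 7.000e-04 -1.000e+00 -1.000e-03]] [ 0.207531    0.06481246 -0.71399463] 0.10087418244507886
```

View pics/w3c.png

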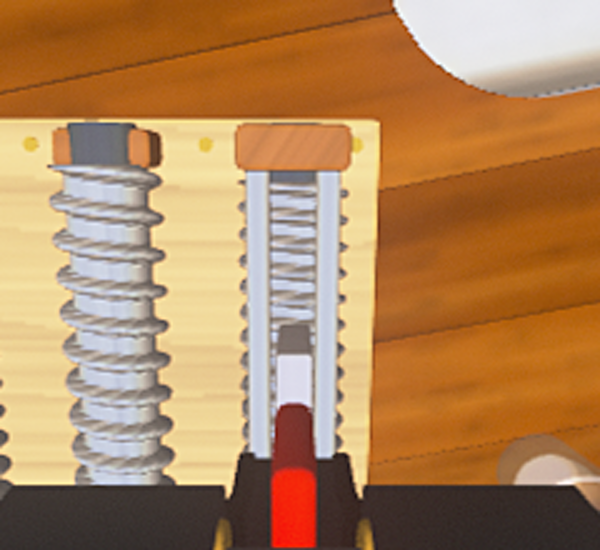

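Emit:
{"method": "jog_arm", "body": {"series": [[[0,0.012,0],[0,0,0],0.0],[[0,0.012,0],[0,0,0],0.0],[[0,0.01,0],[0,0,0],0.0],[[0,0.01,0],[0,0,0],0.0],[[0,0,0],[0,0,0],0.0],[[0,0,0],[0,0,0],0.0]]}}

```text
time_s: 5.8
tcp_pos: [0.4636, 0.0919, 0.1107]
ee_rot: [[-0.185, 0.0, 0.983], [-0.983, 0.0, -0.185], [-0.0, -1.0, 0.0]]
wrist_force: [-0.2, 0.3, 0.0]
gripper_width: 0.105
```

Emit:
{"method": "jog_arm", "body": {"series": [[[0,0.001,0],[0,0,0],0.0],[[0,0.001,0],[0,0,0],0.0],[[0,0.001,0],[0,0,0],0.0],[[0,0.001,0],[0,0,0],0.0],[[0,0,0],[0,0,0],0.0]]}}

```text
time_s: 6.42
tcp_pos: [0.4633, 0.0917, 0.1065]
ee_rot: [[-0.186, -0.0, 0.983], [-0.983, -0.0, -0.186], [0.0, -1.0, -0.0]]
wrist_force: [-0.5, -0.0, -1.0]
gripper_width: 0.101
```

Emit:
{"method": "jog_arm", "body": {"series": [[[0,0.001,0],[0,0,0],0.0],[[0,0.001,0],[0,0,0],0.0],[[0,0,0],[0,0,0],0.0],[[0,0,0],[0,0,0],0.0]]}}

```text
time_s: 6.92
tcp_pos: [0.4633, 0.0917, 0.1045]
ee_rot: [[-0.186, 0.0, 0.983], [-0.983, -0.0, -0.186], [0.0, -1.0, 0.0]]
wrist_force: [-0.2, -0.2, -0.7]
gripper_width: 0.103
```

Emit:
{"method": "jog_arm", "body": {"series": [[[0,0.001,0],[0,0,0],0.0],[[0,0,0],[0,0,0],0.0],[[0,0,0],[0,0,0],0.0]]}}

```text
time_s: 7.3
tcp_pos: [0.4635, 0.0918, 0.1039]
ee_rot: [[-0.186, 0.001, 0.983], [-0.983, 0.0, -0.186], [-0.0, -1.0, 0.001]]
wrist_force: [-1.0, 0.4, 3.6]
gripper_width: 0.105
```

Emit:
{"method": "jog_arm", "body": {"series": [[[0,-0.001,0],[0,0,0],0.0],[[0,0,0.004],[0,0,0],0.0],[[0,0,0],[0,0,0],0.0],[[0,0.001,0],[0,0,0],0.0],[[0,0.001,0],[0,0,0],0.0],[[0,0,0],[0,0,0],0.0],[[0,0,0],[0,0,0],0.0]]}}

```text
time_s: 8.18
tcp_pos: [0.4672, 0.091, 0.1026]
ee_rot: [[-0.186, -0.0, 0.983], [-0.983, -0.0, -0.186], [0.0, -1.0, -0.0]]
wrist_force: [0.1, 0.5, -0.8]
gripper_width: 0.102
```

Lower than the crest without force; keep feeling down.

Emit:
{"method": "jog_arm", "body": {"series": [[[0,0.001,0],[0,0,0],0.0],[[0,0,0],[0,0,0],0.0],[[0,0,0],[0,0,0],0.0]]}}

```text
time_s: 8.55
tcp_pos: [0.4674, 0.0911, 0.1016]
ee_rot: [[-0.186, 0.0, 0.983], [-0.983, 0.0, -0.186], [-0.0, -1.0, 0.0]]
wrist_force: [1.3, 0.7, -0.3]
gripper_width: 0.104
```

Emit:
{"method": "jog_arm", "body": {"series": [[[0,0.001,0],[0,0,0],0.0],[[0,0,0],[0,0,0],0.0],[[0,0,0],[0,0,0],0.0]]}}

```text
time_s: 8.93
tcp_pos: [0.4674, 0.0911, 0.1006]
ee_rot: [[-0.186, 0.0, 0.983], [-0.983, 0.0, -0.186], [-0.0, -1.0, 0.0]]
wrist_force: [1.2, -0.6, -1.9]
gripper_width: 0.102
```

Emit:
{"method": "jog_arm", "body": {"series": [[[0,0.001,0],[0,0,0],0.0],[[0,0,0],[0,0,0],0.0],[[0,0,0],[0,0,0],0.0]]}}

```text
time_s: 9.3
tcp_pos: [0.4671, 0.0909, 0.0994]
ee_rot: [[-0.186, -0.0, 0.983], [-0.983, -0.0, -0.186], [0.0, -1.0, -0.0]]
wrist_force: [0.4, -0.3, -1.3]
gripper_width: 0.097
```

Emit:
{"method": "jog_arm", "body": {"series": [[[0,0.001,0],[0,0,0],0.0],[[0,0,0],[0,0,0],0.0],[[0,0,0],[0,0,0],0.0]]}}

```text
time_s: 9.68
tcp_pos: [0.4671, 0.0909, 0.0986]
ee_rot: [[-0.186, -0.0, 0.983], [-0.983, -0.0, -0.186], [0.0, -1.0, -0.0]]
wrist_force: [-0.1, -0.8, -0.5]
gripper_width: 0.102
```

Emit:
{"method": "jog_arm", "body": {"series": [[[0,0.0006,0],[0,0,0],0.0],[[0,0,0],[0,0,0],0.0],[[0,0,0],[0,0,0],0.0]]}}

```text
time_s: 10.05
tcp_pos: [0.4672, 0.0909, 0.0984]
ee_rot: [[-0.186, -0.0, 0.983], [-0.983, -0.0, -0.186], [0.0, -1.0, 0.0]]
wrist_force: [-3.1, 1.1, 6.5]
gripper_width: 0.102
```

Emit:
{"method": "jog_arm", "body": {"series": [[[0,-0.0005,0],[0,0,0],0.0],[[0,0,0],[0,0,0],0.02],[[0,0,0],[0,0,0],0.035],[[0,0,0],[0,0,0],0.035],[[0,0,0],[0,0,0],0.035],[[0,-0.02,0],[0,0,0],0.035],[[0,-0.04,0],[0,0,0],0.035],[[0,-0.05,0],[0,0,0],0.035],[[0,-0.05,0],[0,0,0],0.035],[[0,0,0],[0,0,0],0.035]]}}

```text
time_s: 11.3
tcp_pos: [0.4695, 0.0919, 0.2629]
ee_rot: [[-0.185, 0.009, 0.983], [-0.983, 0.004, -0.185], [-0.006, -1.0, 0.008]]
wrist_force: [0.4, 0.9, 0.1]
gripper_width: 0.403
```

Run:
```python
from h import *
C,im=shot('wrist','w4'); T,a=shot('side','s4'); s=sense(); print(np.round(s['tcp_pos'],4))
h=cv2.cvtColor(im,cv2.COLOR_BGR2HSV)
m=((h[...,0]<6)|(h[...,0]>174))&(h[...,1]>180)&(h[...,2]>90); m=blob(m)[0]
ys,xs=np.nonzero(m); print(xs.min(),xs.max(),ys.min(),ys.max()); r=ys.max()-1; b=xs[ys==r]
print('-x end of grip top at z .1365:',ray(C,[[b.mean(),r]],.1365))
A=cv2.resize(im[30:250,150:390],(600,550)); B=cv2.resize(a[150:270,180:360],None,fx=3,fy=3)
cv2.imwrite('pics/v4.png',cv2.resize(np.hstack([cv2.resize(A,(400,366)),cv2.resize(B,(400,366))]),None,fx=1,fy=1))
```

```text
[0.4669 0.091  0.2583]
256 263 163 208
-x end of grip top at z .1365: [[0.44417178 0.09577366 0.1365    ]]
```

View pics/v4.png

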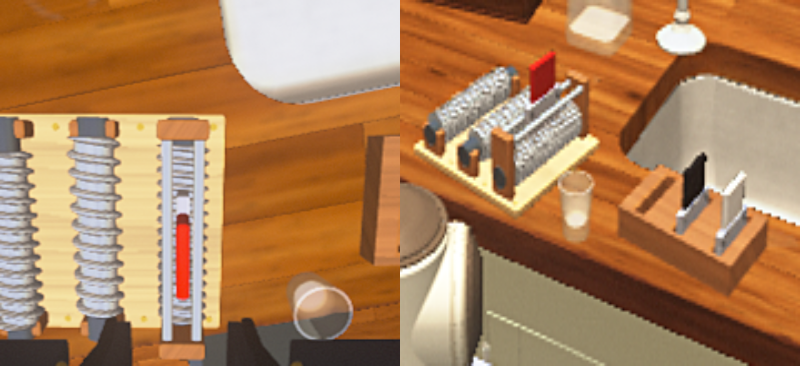

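The red leaf stands upright between the rails with its mid within a few mm of the row's middle. The black and white leaves are still in the rack, and the gripper is clear above.

```bash
python3 -c "
from station import *
print(finish_job())"
```

```text
the job is handed in; nothing more can be done
None
```

The red leaf (10 mm pitch) matches the gauged screw. It stands released and upright in the thread, and I handed the job in at about 11.4 s of the 72 s allowed.

- **Choosing the leaf:** The wrist image of the screw under the rails showed a pitch of about 10 mm, so I tried only the red leaf. The black and white leaves were never moved, so I did not test them as wrong.
- **Feeling the thread:** The first touch stopped on the crests, with the tips at about 57 mm and about 4 N. I lifted 1 mm and moved 4 mm along the screw, and the leaf then went down freely to about 51.5 mm. A last gentle press read 6.5 N, showing it sat firmly on the groove bottoms. The tip heights come from the tool height at the grasp, where the leaf stood on the 8 mm slot floor.
- **Last checks:** The final wrist and side pictures show the red leaf upright between the rails, with its mid about 5 mm along the row from the middle by measurement and about on the row's line. The other two leaves stand in their rack slots. The glass next to the stand, the only bystander in those final views, is still upright, and the arm never came near the other three. I did not measure the leaf's lean. No check failed or disagreed.

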